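# Open the bench screw press and draw out the connector carrier

## Task

Release the finished connector from the bench screw press: turn the handwheel anticlockwise (seen from above), letting your hand rise with the spindle, until you feel the ram come up against its top stop. Then draw the carrier by its post straight out along its rails until it meets the end stops and let it go there. Work gently throughout: the press head stands on soft rubber mounts, so never push, lift or wrench it out of place through the wheel; do not slam the carrier, and leave the other things on the bench alone.

Things in the scene. Friction and masses are not known exactly. Their poses are not given: they have to be found in the camera images.
- press: grey screw press, fixed. Origin on the bench under the spindle axis; z up along that axis; -x is the way the carrier is drawn out. Bed 20 mm high, 150 mm wide under the crosshead, 96 mm wide out to x = -195 mm. Crosshead 44 x 150 mm on columns at y = +-60 mm; all but spindle and wheel ends 147 mm over the bench. Guide rails on the bed: inner faces y = +-37 mm, tops 34 mm over the bench
- press_stops (a point): midpoint between the two steel end stops inside the rails, on the face line that the carrier's shoulders meet (press x = -95 mm), 27 mm over the bench; the gap between the stops is 55 mm. Axes as the press's. Meet them slowly: over 40 N between carrier and press is a slam
- handwheel: bright steel level handwheel. Origin on the axis, rim mid-plane. Rim: round bar 13 mm thick on a 60 mm radius circle. Hub 28 mm across, 15 mm up and down from the mid-plane. Three 10 mm spokes, one along its +x, others 120 degrees either way. Anticlockwise seen from above raises wheel, spindle and ram 30 mm a turn. Mid-plane 185 mm over the bench with the ram down, 197.4 mm at its hard top stop
- carrier: loose aluminium T-shaped plate, 0.3 to 0.6 kg, 8 mm thick, flat on the bed. Origin: underside below the white connector (14 x 60 mm, top 22 mm up), home at the spindle axis. Axes as the press's. 70 mm wide from x = +40 to -20 mm, then 46 mm to x = -155 mm; shoulders at x = -20 mm reach the stops after about 75 mm. The ram's front lip holds the connector in until the ram is well up
- carrier_post (a point): middle of the carrier's handle, a round upright black post 20 mm thick; 40 mm high, standing on the plate near its outer end (carrier x = -140 mm); its top is 20 mm above this point, the plate 20 mm below
- mouse: black computer mouse, 105 x 62 x 30 mm, origin under its middle: leave alone
- screwdriver: screwdriver lying on the bench, origin under its middle: leave alone
- partbox: small cardboard box, 90 x 120 x 55 mm, origin under its middle: leave alone
- speaker: black desktop loudspeaker, 100 x 95 x 170 mm, origin under its middle: leave alone
- head_top (a point): middle of the crosshead's top face, 135 mm over the bench. The crosshead, with ram, spindle and handwheel, stands on rubber mounts on the columns and gives 1 mm per 12 N put on the wheel, in any direction; the mounts are spoilt beyond 2 mm (24 N, turning force included)
- head_home (a point): where head_top lies when nothing strains the crosshead; fixed to the press
- wheel_hub (a point): centre of the handwheel's hub, its origin again. The ram starts 0 to 2.4 mm above its lowest place, so 2.1 to 2.6 rad are left to the top stop: judge it by feel. Turning takes 4 to 5 N at the rim, steady, and far more at the stop; the wheel stays where left, and pulling or pushing it up or down does not turn it
Things that resemble listed ones, but are neither listed nor needed, are in the scene too. Several things have the shape of the carrier; the one meant has the colours described above.

How it is judged:
By the outcome, as a careful person would: the job done as asked, in the order asked, and still so for the second after the job is handed in, with the robot touching nothing.
It also fails if it takes over 72 s, if anything falls off the work surface, if the arm or the gripper's body presses on something with over 40 N, if the wrist force passes 120 N, or if a joint passes its speed limit or range.

## Robot

A 6-joint arm with a two-finger parallel gripper is mounted at the origin on the work surface. World frame = base frame: x ahead of the robot, y to its left, z up, the work surface at z = 0. Lengths are in m, angles in degrees, forces in N, time in s.
With the tool pointing down it reaches from about 0.2 to 0.875 m from the base axis. Payload 3.4 kg.
Tool frame: the origin (TCP) lies on the mounting face of the last link; the fingertips stand 199 mm ahead of it and the grasp point (between the pads) lies r.grasp_offset ahead of it (r.grasp_offset is the distance from the TCP to the grasp point, in m); z points along the fingers, y is the direction in which the jaws open and shut (so a half turn about z gives the same grasp; the last joint's range is limited). The gripper opens to 94 mm and grips with 3 to 60 N. Pads are 16 mm wide; open, the fingers measure 119 mm over their backs; the gripper's body (75 mm by 177 mm) begins 78 mm behind the grasp point.
Start: joints at [60.562, 15.808, 86.224, -0, 77.962, -6.933], TCP at [0.22, 0.531, 0.405] pointing down, gripper open.
Joint ranges: [-165.64, 165.64], [-43.16, 119.46], [12.63, 154.43], [-67.54, 247.53], [6.08, 155.33], [-154.97, 154.97]. Speed limits (degrees/s): [147.25, 147.25, 180, 180, 180, 180].

## Interface

Orientations are given as a 3x3 rotation matrix whose columns are the frame's x, y, z axes.
In Python, from workcell import r gives the robot as it stands.
- The arm moves only by the tool step_arm, never from a script. Its argument "commands" is a list that holds one entry, the list of rows, each a list of 6 numbers: the shift along the tool's x, y, z in m, then the turn, a rotation vector about the tool's x, y, z in degrees. A call has 1 to 5 rows; each row is the pose to reach, as a shift and turn from the pose commanded when the call began, along the tool's axes at that moment; what a row does not reach only later rows make up. A row lasts 1/10 s, in which the tool goes at most 50 mm and 8.59 degrees, less where a joint would pass 70% of its speed; a pose out of reach is approached as far as the arm can. A call with a gripper value outside its range is refused whole. "fingers" is the closure in counts, from 0 (fully open) to 255 (shut), set as the call begins (left out, the last holds). The fingers move at their own pace and stop on an object; "force" is the grip in N (left out, the last holds). Time passes only in rows, so rows that repeat a pose let the fingers close. It gives the time, the measured TCP pose, the force and the opening at its end, in the units of the state.
- r.get_state(): the state, without advancing time (a new reading comes with each control period).
- r.capture(name): name is "scene" or "top"; returns a dict with "pixels" (420x560x3 uint8, red, green, blue), "vfov" (degrees; the focal length in pixels is half the picture's height over the tangent of half this angle, whatever the lens; pixels are square), "cx", "cy" (the principal point, pixels), "k1" (the pictures are not rectified: a ray, as slopes to the right and down, at radius r is drawn at 1 + k1 r^2 times it, then the intrinsics apply), "R" (3x3) and "t" (3): a world point X has camera coordinates R X + t. Camera axes: x right, y down, z forward; pixel columns grow to the right and rows downward; lengths in m; the calibration is good to about 2 mm. A picture is of the moment at which its call begins. There is no depth.
- r.hand_in(): hands the job in, once; it reports no verdict.
The state is a dict: "t": time; "joint_pos": joint angles; "joint_vel": joint speeds; "joint_efforts": joint torques, N m; "tool_pos": TCP position; "tcp_rot": TCP orientation; "contact_force": force on the tool from outside, world axes, zero at the start; "moment": the same for the moment, N m; "width": finger opening in m.
Only numpy, scipy, OpenCV 4.12 (cv2) and the standard library are available. Lean on these libraries where they do the work, as an engineer would, in place of code of your own. Each camera call takes 0.05 s, during which the arm holds its last target. There are 200 camera calls.

## Working session

There is one attempt and no reset: what is moved stays moved. The work goes in short steps, Python scripts to look and compute and a tool call to move; the robot and the scene stay as the last step left them, time stands still between calls to the robot, and variables do not carry over. Pictures are saved under pics/ and viewed, about 8 in all and at most 12, crops included, and the job is handed in when it is done.

Besides the shell and the picture viewer there is one more tool, called after "Request:" by a JSON object that holds its "api" and its "payload". step_arm: Moves the arm, as the interface text tells. Its arguments: {"type":"object","properties":{"commands":{"type":"array","items":{"type":"array","items":{"type":"array","items":{"type":"number"}}}},"fingers":{"type":"number"},"force":{"type":"number"}},"required":["commands"]}

```bash
mkdir -p pics; ls
cat > h.py <<'E'
import numpy as np, cv2
from workcell import r
def cap(n,f):
    c=r.capture(n); cv2.imwrite('pics/'+f,cv2.cvtColor(c['pixels'],cv2.COLOR_RGB2BGR)); np.save('pics/'+n+'.npy',c,allow_pickle=True); return c
def load(n): return np.load('pics/'+n+'.npy',allow_pickle=True).item()
def K(c):
    f=210/np.tan(np.radians(c['vfov']/2)); return np.array([[f,0,c['cx']],[0,f,c['cy']],[0,0,1.]]),np.array([c['k1'],0,0,0.])
def ray(c,uv):
    k,d=K(c); p=cv2.undistortPoints(np.array([[uv]],float),k,d)[0,0]
    R=np.array(c['R']);t=np.array(c['t']); return -R.T@t, R.T@np.array([*p,1])
def onz(c,uv,z):
    o,d=ray(c,uv); return o+d*(z-o[2])/d[2]
def proj(c,X):
    k,d=K(c); return cv2.projectPoints(np.array(X,float).reshape(-1,1,3),cv2.Rodrigues(np.array(c['R']))[0],np.array(c['t'],float),k,d)[0][:,0]
E
python3 - <<'E'
from h import *
for n in('scene','top'):
    c=cap(n,n+'0.png'); print(n,-np.array(c['R']).T@c['t'],c['vfov'],c['k1'],np.round(c['R'],2).tolist())
s=r.get_state(); print(s,r.grasp_offset)
E
```

```text
pics
scene [1.43906369 0.07706022 1.32292338] 45.56505333644155 -0.15289195009025922 [[-0.08, 1.0, -0.01], [0.81, 0.06, -0.59], [-0.58, -0.06, -0.81]]
top [0.36589733 0.0099109  1.50235728] 47.61376668704998 0.047696820743221936 [[0.01, -1.0, 0.02], [-0.99, -0.01, -0.17], [0.17, -0.01, -0.99]]
{'t': 0.1, 'joint_pos': array([ 6.05624384e+01,  1.58456611e+01,  8.62867371e+01, -5.13800428e-04,
        7.79613525e+01, -6.93578780e+00]), 'joint_vel': array([ 0.10043166, -0.05329984, -0.23194914, -0.01004403, -0.04218883,
        0.03294274]), 'joint_efforts': array([ 1.57075872e-03, -4.05456126e+01, -2.37781602e+01,  7.02032587e-02,
        2.98630027e-02, -5.06342053e-05]), 'tool_pos': array([0.22000944, 0.53106027, 0.40388297]), 'tcp_rot': array([[-9.23868328e-01,  3.82709653e-01, -7.96540942e-04],
       [ 3.82710435e-01,  9.23867242e-01, -1.42931290e-03],
       [ 1.88886238e-04, -1.62534145e-03, -9.99998661e-01]]), 'contact_force': array([-0.03015308, -0.0092374 , -0.02282254]), 'moment': array([ 0.01650549,  0.00582871, -0.05324733]), 'width': 0.09404738906171566} 0.1804
```

View pics/scene0.png

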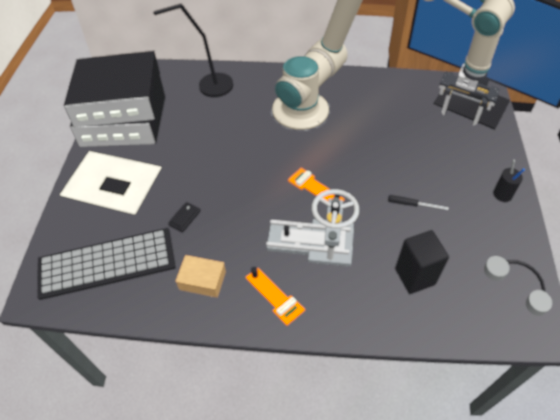

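View pics/top0.png

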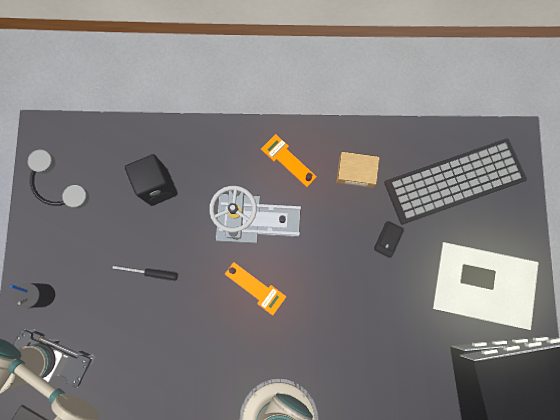

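The press stands at top px (235,215) and scene px (335,235). Three things could be the carrier:
- the aluminium T in the press, with its post at top px (282,219);
- an orange T at top px (290,160);
- an orange T at top px (255,288).

The carrier meant is the aluminium one, and the only handwheel is at top px (233,209). I'll check with a close crop.

Run:
```python
import cv2,numpy as np
a=cv2.imread('pics/top0.png')[175:250,200:310]; b=cv2.imread('pics/scene0.png')[180:270,255:365]
a=cv2.resize(a,None,fx=5,fy=5,interpolation=cv2.INTER_CUBIC)[:, :]
b=cv2.resize(b,None,fx=5,fy=5,interpolation=cv2.INTER_CUBIC)
cv2.imwrite('pics/crop1.png',cv2.resize(np.vstack([a,b]),None,fx=.72,fy=.72))
```

```text
(no output)
```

View pics/crop1.png

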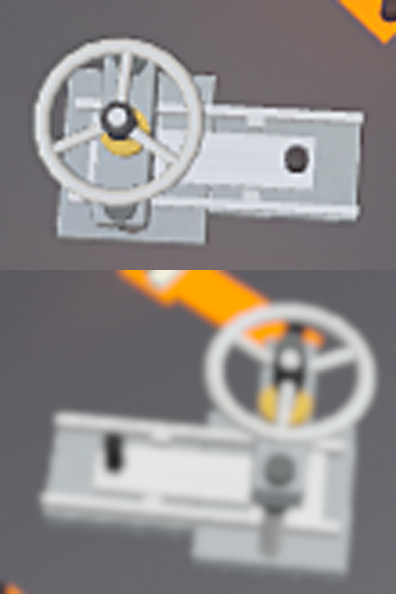

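The crop shows a bright three-spoke wheel with a dark hub, with the white and aluminium carrier and its black post in the rails below it. So the press carrier is the right one and the orange Ts are decoys. Now I'll measure.

Run:
```python
from h import *
T,S=load('top'),load('scene')
def tri(u,v):
    o1,d1=ray(T,u);o2,d2=ray(S,v)
    ab=np.linalg.lstsq(np.c_[d1,-d2],o2-o1,rcond=None)[0]
    p,q=o1+ab[0]*d1,o2+ab[1]*d2
    return (p+q)/2*1e3,np.linalg.norm(p-q)*1e3
print('wheel tri',tri((233.2,208.75),(335.8,207.9)), onz(T,(233.2,208.75),.186),onz(S,(335.8,207.9),.186))
def blob(c,x0,y0,x1,y1,th=75):
    g=c['pixels'][y0:y1,x0:x1].max(2).astype(np.uint8)
    m=(g<th).astype(np.uint8); n,l,st,ce=cv2.connectedComponentsWithStats(m)
    return [(s[:4]+[x0,y0,0,0],s[4],k+[x0,y0]) for s,k in zip(st[1:],ce[1:]) if s[4]>4]
pt=blob(T,275,210,292,227); ps=blob(S,277,222,293,238)if 0 else blob(S,278,222,295,236)
print(pt,ps)
print('hub',blob(T,222,198,245,220),blob(S,325,195,345,215))
# rails: crop px -> top px
for a in [(80,103),(362,120),(70,193),(358,212)]:
    print(onz(T,(a[0]/3.6+200,a[1]/3.6+175),.034)[:2])
```

```text
wheel tri (array([598.60034071, 133.93108633, 184.77166239]), np.float64(2.51072907307218)) [0.59842207 0.1325572  0.186     ] [0.59937158 0.13512332 0.186     ]
[(array([280, 220,   5,   3]), np.int32(8), array([282.25, 221.25]))] [(array([285, 227,   3,   8]), np.int32(23), array([286.04347826, 230.34782609]))]
hub [(array([230, 208,   8,   6]), np.int32(13), array([233.46153846, 211.53846154]))] [(array([332, 208,   7,   3]), np.int32(12), array([334.75      , 209.08333333]))]
[0.64125976 0.18140737]
[ 0.62873436 -0.06404148]
[0.56228353 0.18766776]
[ 0.54806237 -0.06068622]
```

```bash
cat >> h.py <<'E'
def go(P,yaw):  # target TCP position, tool-y yaw (tool down) -> shift, turn in tool axes
    from scipy.spatial.transform import Rotation as Ro
    s=r.get_state(); R=np.array(s['tcp_rot']); y=np.radians(yaw)
    Y=np.array([np.cos(y),np.sin(y),0]);Z=np.array([0,0,-1.]);G=np.c_[np.cross(Y,Z),Y,Z]
    print('shift mm',np.round(1e3*R.T@(np.array(P)-s['tool_pos']),1),'turn',np.round(Ro.from_matrix(R.T@G).as_rotvec(degrees=True),2),'t',round(s['t'],2),'j6',s['joint_pos'][5])
E
python3 -c "
from h import *
go([.599,.134,.435],-22.5)"
```

```text
shift mm [-502.1 -221.8  -30.9] turn [-8.e-02  6.e-02  9.e+01] t 0.1 j6 -6.935787797649402
```

Request:
{"api": "step_arm", "payload": {"commands": [[[-0.5,-0.22,-0.03,0,0,90],[-0.5,-0.22,-0.03,0,0,90],[-0.5,-0.22,-0.03,0,0,90],[-0.5,-0.22,-0.03,0,0,90],[-0.5,-0.22,-0.03,0,0,90]]], "fingers": 95, "force": 3}}

```text
t: 0.6
tool_pos: [0.3936, 0.3493, 0.4182]
tcp_rot: [[-0.41, 0.912, -0.0], [0.912, 0.41, -0.0], [0.0, -0.0, -1.0]]
contact_force: [0.2, 0.4, 0.4]
width: 0.06
```

```bash
python3 -c "
from h import *
go([.599,.134,.435],-22.5);print(r.get_state()['tool_pos'],r.get_state()['width'])"
```

```text
shift mm [-280.6   99.2  -16.9] turn [-2.000e-02  1.000e-02  4.669e+01] t 0.6 j6 9.811375535625317
[0.39357046 0.34927279 0.41818272] 0.05995441516749194
```

Request:
{"api": "step_arm", "payload": {"commands": [[[-0.27,0.1,-0.017,0,0,46],[-0.27,0.1,-0.017,0,0,46],[-0.27,0.1,-0.017,0,0,46],[-0.27,0.1,-0.017,0,0,46],[-0.27,0.1,-0.017,0,0,46]]]}}

```text
t: 1.1
tool_pos: [0.5698, 0.1722, 0.4329]
tcp_rot: [[0.323, 0.947, -0.001], [0.947, -0.323, 0.0], [0.0, -0.001, -1.0]]
contact_force: [1.1, -0.5, -0.2]
width: 0.0593
```

Request:
{"api": "step_arm", "payload": {"commands": [[[0,0,0,0,0,0],[0,0,0,0,0,0]]]}}

```text
t: 1.3
tool_pos: [0.5692, 0.173, 0.4322]
tcp_rot: [[0.318, 0.948, -0.002], [0.948, -0.318, 0.0], [-0.0, -0.002, -1.0]]
contact_force: [-1.1, 0.0, -0.2]
width: 0.0591
```

Run:
```python
from h import *
go([.599,.134,.393],-22.5);print(r.get_state()['tool_pos'],r.get_state()['width'])
c=cap('top','t1.png'); d=cap('scene','s1.png')
a=cv2.imread('pics/t1.png'); b=cv2.imread('pics/s1.png')
f=lambda i,x,y,w,h:cv2.resize(i[y:y+h,x:x+w],None,fx=5,fy=5,interpolation=cv2.INTER_CUBIC)
cv2.imwrite('pics/c2.png',np.hstack([f(a,200,170,75,110),f(b,300,160,75,110)]))
```

```text
shift mm [-27.5  40.7  39.2] turn [-0.12  0.02  3.97] t 1.3 j6 28.722291970679056
[0.56920181 0.17302639 0.43224071] 0.059068759705776366
```

View pics/c2.png

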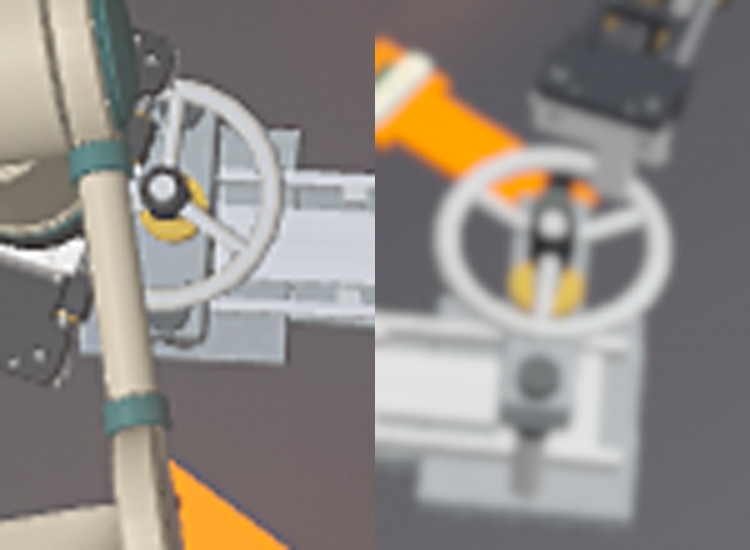

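The top view shows the hub top at px (232.8,208.2), and the scene view shows it at px (335.2,206.4). The gripper hangs just beside the wheel, above it and clear.

Run:
```python
from h import *
T,S=load('top'),load('scene')
for z in(.201,.206):
    print(onz(T,(232.8,208.2),z),onz(S,(335.2,206.4),z))
# ellipse fit of the wheel's rim outline (first top picture), radial brightest-edge points
g=cv2.imread('pics/top0.png',0).astype(float)
k=cv2.resize(g[175:250,200:270],None,fx=8,fy=8,interpolation=cv2.INTER_CUBIC)
c0=np.array([33.3,33.7])
for zz in(.185,.187):
  C=onz(T,c0+[200,175],zz); pts=[]
  for a in np.radians(np.arange(0,360,4)):
    best=None;rs=np.arange(.050,.072,.0005)
    uv=proj(T,[C+[q*np.cos(a),q*np.sin(a),0] for q in rs])
    v=cv2.remap(g.astype(np.float32),uv[:,0].astype(np.float32)[None],uv[:,1].astype(np.float32)[None],cv2.INTER_CUBIC)[0]
    w=np.clip(v-165,0,None)
    if w.sum()>0: q=(w*rs).sum()/w.sum(); pts.append(C[:2]+q*np.array([np.cos(a),np.sin(a)]))
  p=np.array(pts); A=np.c_[2*p,np.ones(len(p))]; s=np.linalg.lstsq(A,(p**2).sum(1),rcond=None)[0]
  print(zz,'rim centre',s[:2],'r',np.sqrt(s[2]+s[0]**2+s[1]**2),len(p))
s=r.get_state();print(s['contact_force'],s['moment'])
```

```text
[0.59730913 0.13230468 0.201     ] [0.6053819  0.13256546 0.201     ]
[0.59642001 0.13183443 0.206     ] [0.60909731 0.13231809 0.206     ]
0.185 rim centre [0.59918311 0.13402417] r 0.06058979879911428 90
0.187 rim centre [0.59881003 0.13380993] r 0.060532149202465704 90
[-0.09297525  0.61891281 -0.42598884] [-0.03986921  0.08928255  0.03711546]
```

Request:
{"api": "step_arm", "payload": {"commands": [[[-0.0275,0.0405,0,0,0,4],[-0.0275,0.0405,0,0,0,4],[-0.0275,0.0405,0.02,0,0,4],[-0.0275,0.0405,0.03,0,0,4],[-0.0275,0.0405,0.03,0,0,4]]]}}

```text
t: 1.9
tool_pos: [0.597, 0.1362, 0.4014]
tcp_rot: [[0.38, 0.925, -0.004], [0.925, -0.38, -0.0], [-0.002, -0.004, -1.0]]
contact_force: [-0.4, -0.3, 0.4]
width: 0.0589
```

Run:
```python
from h import *
go([.599,.134,.393],-22.5);s=r.get_state();print(s['tool_pos'],s['contact_force'],s['moment'],s['joint_vel'])
```

```text
shift mm [-1.3  2.7  8.4] turn [-0.22  0.1   0.18] t 1.9 j6 28.661334516971582
[0.59700344 0.13624576 0.40141141] [-0.35375477 -0.29737147  0.39262935] [-0.02987657  0.1013056  -0.01055801] [-0.20595053 -0.70460586 -2.43929534 -0.18218103  0.76180951  0.07122246]
```

Request:
{"api": "step_arm", "payload": {"commands": [[[-0.0013,0.0025,0.004,0,0,0],[-0.0013,0.0025,0.008,0,0,0],[-0.0013,0.0025,0.008,0,0,0]]]}}

```text
t: 2.2
tool_pos: [0.6001, 0.1331, 0.395]
tcp_rot: [[0.382, 0.924, -0.0], [0.924, -0.382, 0.0], [-0.0, -0.0, -1.0]]
contact_force: [-0.7, 0.5, -0.6]
width: 0.0591
```

Run:
```python
from h import *
go([.599,.134,.393],-22.5);s=r.get_state();print(s['tool_pos'],s['contact_force'],s['moment'])
```

```text
shift mm [ 0.5 -1.4  2. ] turn [-0.02  0.    0.07] t 2.2 j6 28.446160714700042
[0.60009613 0.13305741 0.39496551] [-0.72106133  0.4584792  -0.64876308] [-0.07181166  0.08583218 -0.02628169]
```

Request:
{"api": "step_arm", "payload": {"commands": [[[0.0004,-0.001,0.001,0,0,0],[0.0004,-0.001,0.0015,0,0,0],[0.0004,-0.001,0.0015,0,0,0],[0.0004,-0.001,0.0015,0,0,0]]], "fingers": 165, "force": 3}}

```text
t: 2.6
tool_pos: [0.5995, 0.1336, 0.3938]
tcp_rot: [[0.382, 0.924, 0.0], [0.924, -0.382, 0.0], [0.0, 0.0, -1.0]]
contact_force: [0.2, 0.2, 0.3]
width: 0.0338
```

Request:
{"api": "step_arm", "payload": {"commands": [[[0,0,0,0,0,0],[0,0,0,0,0,0],[0,0,0,0,0,0],[0,0,0,0,0,0]]], "fingers": 200, "force": 3}}

```text
t: 3.0
tool_pos: [0.5998, 0.1335, 0.3938]
tcp_rot: [[0.382, 0.924, 0.001], [0.924, -0.382, -0.0], [0.0, 0.001, -1.0]]
contact_force: [1.6, -1.2, -0.0]
width: 0.0276
```

Run:
```python
from h import *
go([.599,.134,.393],-22.5);s=r.get_state();R=np.array(s['tcp_rot']);print(s['tool_pos'],s['width'],'tool F',R.T@s['contact_force'],'M',R.T@s['moment'])
```

```text
shift mm [ 0.2 -0.9  0.8] turn [ 0.07 -0.02  0.05] t 3.0 j6 28.524932348262926
[0.59979385 0.13346334 0.39378421] 0.027571261555364403 tool F [-0.46738505  1.95246235  0.04156384] M [-0.32545191 -0.1370949  -0.02832568]
```

Request:
{"api": "step_arm", "payload": {"commands": [[[0,0.0002,0,0,0,0],[0,0.0002,0,0,0,0],[0,0.0002,0,0,0,0]]], "fingers": 255, "force": 40}}

```text
t: 3.3
tool_pos: [0.5999, 0.1335, 0.3937]
tcp_rot: [[0.382, 0.924, 0.001], [0.924, -0.382, -0.0], [0.0, 0.001, -1.0]]
contact_force: [1.6, -1.7, -0.0]
width: 0.0264
```

Request:
{"api": "step_arm", "payload": {"commands": [[[0,0,-0.0001,0,0,-1],[0,0,-0.0003,0,0,-3],[0,0,-0.0005,0,0,-6],[0,0,-0.0007,0,0,-8],[0,0,-0.0007,0,0,-8]]]}}

```text
t: 3.8
tool_pos: [0.5999, 0.1334, 0.3944]
tcp_rot: [[0.25, 0.968, 0.001], [0.968, -0.25, -0.0], [0.0, 0.001, -1.0]]
contact_force: [3.3, -1.5, -1.2]
width: 0.0267
```

```bash
cat > st.py <<'E'
from h import *
s=r.get_state();R=np.array(s['tcp_rot']);y=np.degrees(np.arctan2(R[1,1],R[0,1]))
print('t',round(s['t'],2),'pos',np.round(1e3*s['tool_pos'],2),'w',round(1e3*s['width'],2),'yaw',round(y,2),'toolF',np.round(R.T@s['contact_force'],2),'worldF',np.round(s['contact_force'],2),'M',np.round(s['moment'],3),'j6',round(s['joint_pos'][5],1))
E
python3 st.py
```

```text
t 3.8 pos [599.92 133.43 394.38] w 26.65 yaw -14.45 toolF [-0.66  3.56  1.19] worldF [ 3.28 -1.53 -1.19] M [-0.332 -0.524 -0.188] j6 20.5
```

Request:
{"api": "step_arm", "payload": {"commands": [[[0,0.0003,-0.0003,0,0,-4],[0,0.0003,-0.0006,0,0,-8],[0,0.0003,-0.0009,0,0,-12],[0,0.0003,-0.0012,0,0,-16],[0,0.0003,-0.0016,0,0,-20]]]}}

```text
t: 4.3
tool_pos: [0.6002, 0.1334, 0.396]
tcp_rot: [[-0.099, 0.995, 0.001], [0.995, 0.099, 0.0], [-0.0, 0.001, -1.0]]
contact_force: [3.7, -0.4, -1.1]
width: 0.0262
```

```bash
python3 st.py
python3 - <<'E'
from h import *
cap('scene','s2.png');cap('top','t2.png')
a=cv2.imread('pics/t2.png'); b=cv2.imread('pics/s2.png')
f=lambda i,x,y,w,h:cv2.resize(i[y:y+h,x:x+w],None,fx=5,fy=5,interpolation=cv2.INTER_CUBIC)
cv2.imwrite('pics/c3.png',np.hstack([f(a,200,170,75,90),f(b,300,160,75,90)]))
E
```

```text
t 4.3 pos [600.25 133.4  396.05] w 26.22 yaw 5.66 toolF [-0.75  3.66  1.07] worldF [ 3.72 -0.38 -1.06] M [-0.299 -0.518 -0.334] j6 0.4
```

View pics/c3.png

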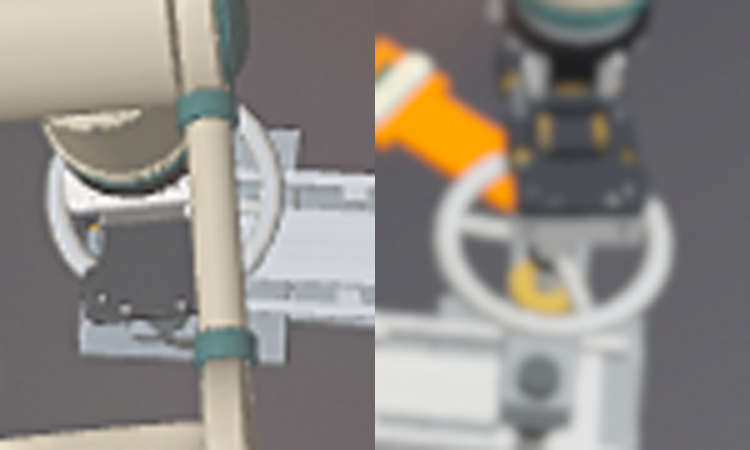

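The scene crop shows the front spoke moved from (549,290) to (575,290) in crop px, so the wheel turns with the hub grip. The forces stay small.

Request:
{"api": "step_arm", "payload": {"commands": [[[0,0.0003,-0.0003,0,0,-4],[0,0.0003,-0.0006,0,0,-8],[0,0.0003,-0.0009,0,0,-12],[0,0.0003,-0.0012,0,0,-16],[0,0.0003,-0.0016,0,0,-20]]]}}

```text
t: 4.9
tool_pos: [0.6006, 0.1335, 0.3977]
tcp_rot: [[-0.432, 0.902, 0.001], [0.902, 0.432, 0.0], [-0.0, 0.001, -1.0]]
contact_force: [3.3, -1.1, -0.6]
width: 0.0266
```

```bash
python3 st.py
```

```text
t 4.9 pos [600.57 133.49 397.7 ] w 26.63 yaw 25.58 toolF [-2.4   2.47  0.64] worldF [ 3.27 -1.1  -0.63] M [-0.31  -0.637 -0.328] j6 -19.5
```

Request:
{"api": "step_arm", "payload": {"commands": [[[0,0,-0.0003,0,0,-4],[0,0,-0.0006,0,0,-8],[0,0,-0.001,0,0,-12],[0,0,-0.0013,0,0,-16],[0,0,-0.0017,0,0,-20]]]}}

```text
t: 5.4
tool_pos: [0.6007, 0.1336, 0.3994]
tcp_rot: [[-0.714, 0.7, 0.002], [0.7, 0.714, 0.001], [-0.001, 0.002, -1.0]]
contact_force: [4.5, -0.7, -1.5]
width: 0.0266
```

```bash
python3 st.py
```

```text
t 5.4 pos [600.72 133.6  399.41] w 26.56 yaw 45.58 toolF [-3.72  2.69  1.47] worldF [ 4.54 -0.69 -1.47] M [-0.162 -0.769 -0.286] j6 -39.5
```

Request:
{"api": "step_arm", "payload": {"commands": [[[-0.0002,0.0002,-0.0003,0,0,-4],[-0.0002,0.0002,-0.0006,0,0,-8],[-0.0002,0.0002,-0.001,0,0,-12],[-0.0002,0.0002,-0.0013,0,0,-16],[-0.0002,0.0002,-0.0016,0,0,-20]]]}}

```text
t: 5.9
tool_pos: [0.601, 0.1338, 0.401]
tcp_rot: [[-0.911, 0.413, 0.002], [0.413, 0.911, 0.001], [-0.001, 0.002, -1.0]]
contact_force: [4.1, -0.5, 0.3]
width: 0.0265
```

```bash
python3 st.py
```

```text
t 5.9 pos [600.99 133.77 401.02] w 26.46 yaw 65.58 toolF [-3.98  1.27 -0.31] worldF [ 4.15 -0.49  0.32] M [-0.033 -0.731 -0.273] j6 -59.5
```

Request:
{"api": "step_arm", "payload": {"commands": [[[-0.0001,0,-0.0003,0,0,-4],[-0.0001,0,-0.0006,0,0,-8],[-0.0001,0,-0.001,0,0,-12],[-0.0001,0,-0.0013,0,0,-16],[-0.0001,0,-0.0016,0,0,-20]]]}}

```text
t: 6.4
tool_pos: [0.6011, 0.1339, 0.4027]
tcp_rot: [[-0.997, 0.077, 0.002], [0.077, 0.997, 0.002], [-0.002, 0.002, -1.0]]
contact_force: [4.0, 0.6, -0.5]
width: 0.0268
```

```bash
python3 st.py
```

```text
t 6.4 pos [601.07 133.94 402.69] w 26.83 yaw 85.58 toolF [-3.97  0.88  0.5 ] worldF [ 4.03  0.57 -0.49] M [ 0.115 -0.768 -0.222] j6 -79.5
```

Request:
{"api": "step_arm", "payload": {"commands": [[[0,0,-0.0002,0,0,-2],[0,0,-0.0003,0,0,-4],[0,0,-0.0005,0,0,-6],[0,0,-0.0007,0,0,-8]]]}}

```text
t: 6.8
tool_pos: [0.6011, 0.134, 0.4034]
tcp_rot: [[-0.998, -0.061, 0.002], [-0.061, 0.998, 0.002], [-0.002, 0.002, -1.0]]
contact_force: [3.6, 0.5, -1.0]
width: 0.0268
```

```bash
python3 st.py
```

```text
t 6.8 pos [601.06 134.05 403.36] w 26.79 yaw 93.5 toolF [-3.64  0.25  0.99] worldF [ 3.62  0.47 -0.98] M [ 0.16  -0.732 -0.269] j6 -87.4
```

Request:
{"api": "step_arm", "payload": {"commands": [[[0,0,-0.0002,0,0,-2],[0,0,-0.0003,0,0,-4],[0,0,-0.0005,0,0,-6]]]}}

```text
t: 7.1
tool_pos: [0.601, 0.1341, 0.4039]
tcp_rot: [[-0.986, -0.165, 0.002], [-0.165, 0.986, 0.002], [-0.002, 0.002, -1.0]]
contact_force: [4.6, 1.4, -1.1]
width: 0.0267
```

```bash
python3 st.py
```

```text
t 7.1 pos [601.05 134.1  403.88] w 26.72 yaw 99.5 toolF [-4.73  0.67  1.13] worldF [ 4.55  1.45 -1.12] M [ 0.201 -0.763 -0.316] j6 -93.4
```

Request:
{"api": "step_arm", "payload": {"commands": [[[-0.0001,0,-0.0002,0,0,-2],[-0.0001,0,-0.0003,0,0,-4],[-0.0001,0,-0.0005,0,0,-6]]]}}

```text
t: 7.4
tool_pos: [0.6008, 0.1341, 0.404]
tcp_rot: [[-0.964, -0.266, 0.0], [-0.266, 0.964, 0.002], [-0.001, 0.002, -1.0]]
contact_force: [1.8, 0.6, -0.2]
width: 0.0264
```

```bash
python3 st.py
```

```text
t 7.4 pos [600.77 134.05 404.01] w 26.36 yaw 105.44 toolF [-1.91  0.08  0.23] worldF [ 1.81  0.59 -0.23] M [ 0.051 -0.304 -0.556] j6 -99.4
```

Request:
{"api": "step_arm", "payload": {"commands": [[[0,0,-0.0002,0,0,-2],[0,0,-0.0003,0,0,-4],[0,0,-0.0005,0,0,-6]]]}}

```text
t: 7.7
tool_pos: [0.6001, 0.1338, 0.404]
tcp_rot: [[-0.931, -0.366, -0.003], [-0.366, 0.931, 0.001], [0.002, 0.002, -1.0]]
contact_force: [1.6, -0.7, -1.1]
width: 0.0265
```

```bash
python3 st.py
```

```text
t 7.7 pos [600.09 133.81 404.01] w 26.47 yaw 111.46 toolF [-1.26 -1.25  1.05] worldF [ 1.62 -0.7  -1.05] M [-0.119 -0.163 -0.357] j6 -105.4
```

Request:
{"api": "step_arm", "payload": {"commands": [[[0,0,0,0,0,0],[0,0,0,0,0,0]]]}}

```text
t: 7.9
tool_pos: [0.6, 0.1338, 0.404]
tcp_rot: [[-0.931, -0.366, -0.003], [-0.366, 0.931, 0.001], [0.003, 0.002, -1.0]]
contact_force: [0.2, 0.5, -1.3]
width: 0.0267
```

```bash
python3 st.py
```

```text
t 7.9 pos [600.01 133.77 404.03] w 26.7 yaw 111.47 toolF [-0.37  0.38  1.27] worldF [ 0.2   0.49 -1.27] M [-0.003  0.043 -0.209] j6 -105.4
```

Request:
{"api": "step_arm", "payload": {"commands": [[[0,0,0,0,0,-1],[0,0,0,0,0,-2]]], "force": 50}}

```text
t: 8.1
tool_pos: [0.6001, 0.1337, 0.4041]
tcp_rot: [[-0.917, -0.399, -0.003], [-0.399, 0.917, 0.001], [0.002, 0.002, -1.0]]
contact_force: [-1.7, 1.6, -1.9]
width: 0.0265
```

```bash
python3 st.py
```

```text
t 8.1 pos [600.12 133.69 404.08] w 26.53 yaw 113.54 toolF [0.92 2.13 1.93] worldF [-1.7   1.59 -1.92] M [ 0.03   0.231 -0.852] j6 -107.5
```

Request:
{"api": "step_arm", "payload": {"commands": [[[0,0,0,0,0,-1],[0,0,0,0,0,-2],[0,0,0,0,0,-3]]]}}

```text
t: 8.4
tool_pos: [0.5999, 0.1334, 0.4041]
tcp_rot: [[-0.894, -0.448, -0.003], [-0.448, 0.894, -0.0], [0.003, 0.001, -1.0]]
contact_force: [-4.0, 0.8, -3.3]
width: 0.0265
```

```bash
python3 st.py
```

```text
t 8.4 pos [599.86 133.45 404.1 ] w 26.53 yaw 116.63 toolF [3.19 2.5  3.29] worldF [-3.98  0.8  -3.28] M [-0.137  0.823 -0.746] j6 -110.6
```

The torque rose from about 0.28 Nm to 0.85 Nm and the grip began to slip, with no further rise. That is the top stop, so I'll release the hub and go up.

Request:
{"api": "step_arm", "payload": {"commands": [[[0,0,0,0,0,0],[0,0,0,0,0,0],[0,0,0,0,0,0],[0,0,0,0,0,0]]], "fingers": 95, "force": 20}}

```text
t: 8.8
tool_pos: [0.6012, 0.1335, 0.4052]
tcp_rot: [[-0.894, -0.447, 0.002], [-0.447, 0.894, 0.0], [-0.002, -0.001, -1.0]]
contact_force: [0.0, -0.5, 0.8]
width: 0.0546
```

Request:
{"api": "step_arm", "payload": {"commands": [[[0,0,-0.01,0,0,0],[0,0,-0.03,0,0,0],[0,0,-0.05,0,0,0],[0,0,-0.06,0,0,0]]]}}

```text
t: 9.2
tool_pos: [0.601, 0.1335, 0.4674]
tcp_rot: [[-0.894, -0.447, 0.004], [-0.447, 0.894, 0.0], [-0.004, -0.001, -1.0]]
contact_force: [0.9, 0.0, 0.4]
width: 0.0589
```

```bash
python3 st.py
```

```text
t 9.2 pos [601.01 133.51 467.36] w 58.89 yaw 116.56 toolF [-0.85 -0.42 -0.4 ] worldF [0.95 0.01 0.41] M [ 0.009  0.058 -0.012] j6 -110.5
```

Run:
```python
from h import *
T,S=cap('top','t3.png'),cap('scene','s3.png')
print(onz(T,(282.3,218.8),.068),onz(S,(286.5,228),.068))
C=np.array([.600,.134]);d=np.array([-.054,-.9985])
P=C+.14*d; print(P, proj(T,[*P,.068]),proj(S,[*P,.068]))
for c,x0,y0 in((T,272,208),(S,277,218)):
    g=c['pixels'][y0:y0+22,x0:x0+22].max(2); m=(g<110).astype(np.uint8)
    n,l,st,ce=cv2.connectedComponentsWithStats(m)
    for s,k in zip(st[1:],ce[1:]):
        if s[4]>10: print(s+[x0,y0,0,0,0],k+[x0,y0])
go([P[0],P[1],.30],-3.1)
a=cv2.imread('pics/t3.png'); b=cv2.imread('pics/s3.png')
f=lambda i,x,y,w,h:cv2.resize(i[y:y+h,x:x+w],None,fx=5,fy=5,interpolation=cv2.INTER_CUBIC)
cv2.imwrite('pics/c4.png',np.vstack([f(a,205,170,110,60),f(b,260,170,110,60)]))
```

```text
[ 0.58965936 -0.00666584  0.068     ] [ 0.59852134 -0.00576808  0.068     ]
[ 0.59244 -0.00579] [[282.02007872 217.89649305]] [[286.65568607 226.33898944]]
[279 216   7   7  35] [281.85714286 218.88571429]
[277 218  22   3  40] [289.8  218.55]
[284 226   5  10  40] [286.275 230.   ]
shift mm [  70.6 -120.5  166.8] turn [  0.2    0.24 119.66] t 9.3 j6 -110.50372178911383
```

View pics/c4.png

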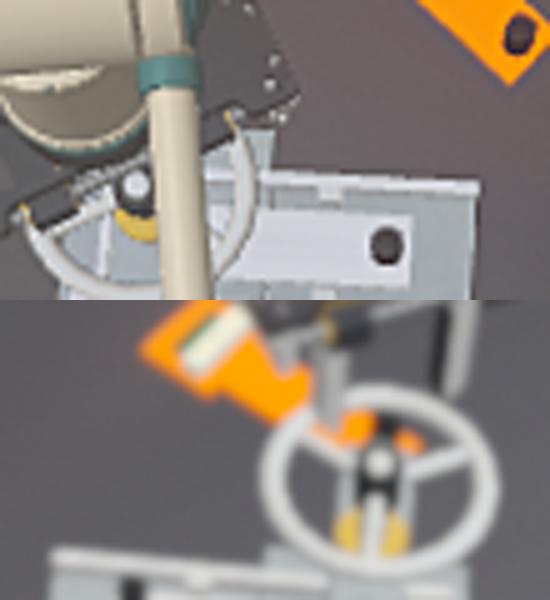

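The post top sits at top px (282,218.5) and scene px (286.5,227), both matching the predicted (0.592, -0.006). The wheel stands higher, with a spoke again pointing to the front after about 130 degrees.

Request:
{"api": "step_arm", "payload": {"commands": [[[0.07,-0.12,0.05,0,0,119],[0.07,-0.12,0.05,0,0,119],[0.07,-0.12,0.05,0,0,119],[0.07,-0.12,0.05,0,0,119],[0.07,-0.12,0.05,0,0,119]]], "fingers": 120}}

```text
t: 9.8
tool_pos: [0.5913, -0.0069, 0.4128]
tcp_rot: [[-0.957, 0.291, -0.003], [0.291, 0.957, 0.0], [0.003, -0.001, -1.0]]
contact_force: [-0.0, 0.3, -0.1]
width: 0.0496
```

```bash
python3 -c "
from h import *
go([.592,-.006,.30],-3.1);print(r.get_state()['tool_pos'])"
```

```text
shift mm [ -0.8   1.1 112.7] turn [-0.15 -0.14 76.16] t 9.8 j6 -80.46474660765067
[ 0.59126113 -0.00689265  0.41275131]
```

Request:
{"api": "step_arm", "payload": {"commands": [[[-0.001,0.001,0.09,-0.1,-0.1,76],[-0.001,0.001,0.09,-0.1,-0.1,76],[-0.001,0.001,0.09,-0.1,-0.1,76],[-0.001,0.001,0.09,-0.1,-0.1,76],[-0.001,0.001,0.09,-0.1,-0.1,76]]]}}

```text
t: 10.3
tool_pos: [0.5926, -0.0045, 0.323]
tcp_rot: [[-0.504, 0.864, -0.001], [0.864, 0.504, 0.001], [0.001, -0.001, -1.0]]
contact_force: [0.9, -0.1, -0.2]
width: 0.0498
```

```bash
python3 -c "
from h import *
go([.592,-.006,.2395],-3.1);print(r.get_state()['tool_pos'])"
```

```text
shift mm [-1.1 -1.2 83.5] turn [-0.07 -0.05 33.35] t 10.3 j6 -37.42496439696978
[ 0.59255163 -0.00446709  0.32302128]
```

Request:
{"api": "step_arm", "payload": {"commands": [[[-0.001,-0.001,0.02,0,0,33],[-0.001,-0.001,0.02,0,0,33],[-0.001,-0.001,0.02,0,0,33],[-0.001,-0.001,0.02,0,0,33],[-0.001,-0.001,0.03,0,0,33]]]}}

```text
t: 10.8
tool_pos: [0.5929, -0.0058, 0.2946]
tcp_rot: [[0.041, 0.999, 0.003], [0.999, -0.041, 0.0], [0.0, 0.003, -1.0]]
contact_force: [0.5, -0.3, 0.2]
width: 0.0496
```

```bash
python3 -c "
from h import *
go([.592,-.006,.2395],-3.1);print(r.get_state()['tool_pos'])"
```

```text
shift mm [-0.2 -1.  55.1] turn [ 0.17 -0.01  0.72] t 10.8 j6 -4.931606489615307
[ 0.59285591 -0.00584907  0.29461284]
```

Request:
{"api": "step_arm", "payload": {"commands": [[[0,-0.001,0.015,0,0,0.7],[0,-0.001,0.03,0,0,0.7],[0,-0.001,0.045,0,0,0.7],[0,-0.001,0.055,0,0,0.7],[0,-0.001,0.055,0,0,0.7]]]}}

```text
t: 11.3
tool_pos: [0.5908, -0.0057, 0.2374]
tcp_rot: [[0.052, 0.999, -0.003], [0.999, -0.052, 0.001], [0.001, -0.003, -1.0]]
contact_force: [0.2, -0.7, -0.3]
width: 0.0498
```

```bash
python3 st.py
```

```text
t 11.3 pos [590.84  -5.68 237.37] w 49.83 yaw -3.01 toolF [-0.64  0.21  0.29] worldF [ 0.18 -0.65 -0.29] M [-0.021  0.079 -0.01 ] j6 -4.3
```

Request:
{"api": "step_arm", "payload": {"commands": [[[0,0,0,0,0,0],[0,0,0,0,0,0],[0,0,0,0,0,0],[0,0,0,0,0,0],[0,0,0,0,0,0]]], "fingers": 255, "force": 3}}

```text
t: 11.8
tool_pos: [0.592, -0.0058, 0.2403]
tcp_rot: [[0.054, 0.999, 0.003], [0.999, -0.054, 0.0], [0.0, 0.003, -1.0]]
contact_force: [1.1, 0.9, 1.7]
width: 0.0197
```

```bash
python3 st.py
```

```text
t 11.8 pos [592.05  -5.81 240.26] w 19.75 yaw -3.09 toolF [ 0.93  1.04 -1.72] worldF [1.08 0.88 1.72] M [-0.061 -0.011 -0.028] j6 -4.2
```

Request:
{"api": "step_arm", "payload": {"commands": [[[0,0,0,0,0,0],[-0.001,0,0,0,0,0],[-0.003,0,0,0,0,0],[-0.006,0,0,0,0,0],[-0.01,0,0,0,0,0]]], "force": 20}}

```text
t: 12.3
tool_pos: [0.5914, -0.0152, 0.2402]
tcp_rot: [[0.054, 0.999, 0.003], [0.999, -0.054, 0.002], [0.002, 0.002, -1.0]]
contact_force: [0.8, 4.5, 5.7]
width: 0.0197
```

```bash
python3 st.py
```

```text
t 12.3 pos [591.41 -15.22 240.23] w 19.67 yaw -3.11 toolF [ 4.51  0.55 -5.72] worldF [0.78 4.46 5.73] M [ 0.719  0.056 -0.015] j6 -5.2
```

Request:
{"api": "step_arm", "payload": {"commands": [[[-0.004,0,0,0,0,0],[-0.008,0,0,0,0,0],[-0.012,0,0,0,0,0],[-0.016,0,0,0,0,0],[-0.02,0,0,0,0,0]]]}}

```text
t: 12.8
tool_pos: [0.5903, -0.0353, 0.2402]
tcp_rot: [[0.054, 0.999, 0.002], [0.999, -0.054, 0.002], [0.002, 0.002, -1.0]]
contact_force: [0.1, 2.8, 5.4]
width: 0.0197
```

```bash
python3 st.py
```

```text
t 12.8 pos [590.28 -35.33 240.24] w 19.69 yaw -3.12 toolF [ 2.82 -0.08 -5.42] worldF [0.06 2.81 5.42] M [0.719 0.016 0.031] j6 -7.2
```

Request:
{"api": "step_arm", "payload": {"commands": [[[-0.004,0,-0.0002,0,0,0],[-0.008,0,-0.0003,0,0,0],[-0.012,0,-0.0003,0,0,0],[-0.016,0,-0.0003,0,0,0],[-0.02,0,-0.0003,0,0,0]]]}}

```text
t: 13.3
tool_pos: [0.5891, -0.0556, 0.2402]
tcp_rot: [[0.054, 0.999, 0.002], [0.999, -0.054, 0.001], [0.001, 0.002, -1.0]]
contact_force: [-0.4, 4.0, 5.7]
width: 0.0196
```

```bash
python3 st.py
```

```text
t 13.3 pos [589.09 -55.63 240.22] w 19.64 yaw -3.11 toolF [ 3.95 -0.59 -5.68] worldF [-0.39  3.97  5.68] M [ 0.749 -0.017 -0.044] j6 -9.1
```

Request:
{"api": "step_arm", "payload": {"commands": [[[-0.004,0,0,0,0,0],[-0.008,0,0,0,0,0],[-0.011,0,0,0,0,0],[-0.014,0,0,0,0,0],[-0.016,0,0,0,0,0]]]}}

```text
t: 13.8
tool_pos: [0.5882, -0.0717, 0.2402]
tcp_rot: [[0.054, 0.999, 0.002], [0.999, -0.054, 0.001], [0.001, 0.002, -1.0]]
contact_force: [0.1, 3.9, 5.1]
width: 0.0196
```

```bash
python3 st.py
```

```text
t 13.8 pos [588.19 -71.66 240.2 ] w 19.62 yaw -3.12 toolF [ 3.93 -0.15 -5.11] worldF [0.06 3.92 5.12] M [0.706 0.05  0.006] j6 -10.6
```

Request:
{"api": "step_arm", "payload": {"commands": [[[-0.001,0,0,0,0,0],[-0.002,0,0,0,0,0],[-0.003,0,0,0,0,0],[-0.004,0,0,0,0,0],[-0.005,0,0,0,0,0]]]}}

```text
t: 14.3
tool_pos: [0.5879, -0.0765, 0.2402]
tcp_rot: [[0.054, 0.999, 0.002], [0.999, -0.054, 0.001], [0.001, 0.002, -1.0]]
contact_force: [0.4, 3.2, 5.4]
width: 0.0196
```

Request:
{"api": "step_arm", "payload": {"commands": [[[-0.0006,0,0,0,0,0],[-0.0012,0,0,0,0,0],[-0.0018,0,0,0,0,0],[-0.0024,0,0,0,0,0],[-0.003,0,0,0,0,0]]]}}

```text
t: 14.8
tool_pos: [0.5877, -0.0795, 0.2401]
tcp_rot: [[0.054, 0.999, 0.002], [0.999, -0.054, 0.001], [0.001, 0.002, -1.0]]
contact_force: [1.0, 3.7, 5.7]
width: 0.0195
```

```bash
python3 st.py
```

```text
t 14.8 pos [587.75 -79.48 240.11] w 19.48 yaw -3.12 toolF [ 3.72  0.82 -5.73] worldF [1.01 3.67 5.74] M [ 0.697  0.009 -0.082] j6 -11.4
```

Request:
{"api": "step_arm", "payload": {"commands": [[[-0.0005,0,0,0,0,0],[-0.001,0,0,0,0,0],[-0.0015,0,0,0,0,0]]]}}

```text
t: 15.1
tool_pos: [0.5877, -0.0809, 0.2401]
tcp_rot: [[0.054, 0.999, 0.002], [0.999, -0.054, 0.001], [0.001, 0.002, -1.0]]
contact_force: [-0.5, 5.3, 4.9]
width: 0.0193
```

```bash
python3 st.py
```

```text
t 15.1 pos [587.69 -80.94 240.1 ] w 19.29 yaw -3.12 toolF [ 5.31 -0.76 -4.89] worldF [-0.48  5.33  4.9 ] M [ 0.845 -0.064 -0.003] j6 -11.5
```

Request:
{"api": "step_arm", "payload": {"commands": [[[-0.0004,0,0,0,0,0],[-0.0008,0,0,0,0,0]]]}}

```text
t: 15.3
tool_pos: [0.5877, -0.0813, 0.2401]
tcp_rot: [[0.055, 0.998, 0.002], [0.998, -0.055, 0.003], [0.003, 0.002, -1.0]]
contact_force: [0.1, 5.9, 5.1]
width: 0.0201
```

```bash
python3 st.py
```

```text
t 15.3 pos [587.65 -81.29 240.08] w 20.08 yaw -3.15 toolF [ 5.88 -0.23 -5.06] worldF [0.09 5.87 5.08] M [ 1.151 -0.166  0.007] j6 -11.6
```

Request:
{"api": "step_arm", "payload": {"commands": [[[-0.0004,0,0,0,0,0],[-0.0008,0,0,0,0,0]]]}}

```text
t: 15.5
tool_pos: [0.5876, -0.0816, 0.2401]
tcp_rot: [[0.055, 0.998, 0.002], [0.998, -0.055, 0.004], [0.004, 0.002, -1.0]]
contact_force: [1.5, 9.3, 5.0]
width: 0.0194
```

```bash
python3 st.py
```

```text
t 15.5 pos [587.65 -81.62 240.09] w 19.38 yaw -3.17 toolF [ 9.38  0.98 -4.92] worldF [1.49 9.29 4.95] M [ 1.508e+00 -2.100e-01  1.000e-03] j6 -11.7
```

Pull force climbs from about 3.5 to 9 N with the motion stalling at 75.9 mm of travel, so the carrier is on the end stops. I'll release it and go up.

Request:
{"api": "step_arm", "payload": {"commands": [[[0,0,0,0,0,0],[0,0,0,0,0,0],[0,0,0,0,0,0],[0,0,0,0,0,0]]], "fingers": 125}}

```text
t: 15.9
tool_pos: [0.5874, -0.0832, 0.2394]
tcp_rot: [[0.054, 0.999, 0.0], [0.999, -0.054, -0.0], [-0.0, 0.0, -1.0]]
contact_force: [0.1, -0.6, 0.4]
width: 0.0459
```

Request:
{"api": "step_arm", "payload": {"commands": [[[0,0,-0.01,0,0,0],[0,0,-0.03,0,0,0],[0,0,-0.06,0,0,0],[0,0,-0.09,0,0,0],[0,0,-0.12,0,0,0]]]}}

```text
t: 16.4
tool_pos: [0.5872, -0.0829, 0.3617]
tcp_rot: [[0.054, 0.999, 0.002], [0.999, -0.054, -0.0], [-0.0, 0.002, -1.0]]
contact_force: [0.3, -1.0, 0.5]
width: 0.0477
```

Request:
{"api": "step_arm", "payload": {"commands": [[[-0.05,0,-0.04,0,0,0],[-0.1,0,-0.08,0,0,0],[-0.15,0,-0.1,0,0,0],[-0.2,0,-0.1,0,0,0],[-0.2,0,-0.1,0,0,0]]]}}

```text
t: 16.9
tool_pos: [0.5758, -0.2858, 0.4622]
tcp_rot: [[0.056, 0.998, 0.004], [0.998, -0.056, -0.003], [-0.003, 0.004, -1.0]]
contact_force: [-0.2, 0.6, -0.3]
width: 0.0479
```

```bash
python3 st.py
python3 - <<'E'
from h import *
T,S=cap('top','t5.png'),cap('scene','s5.png')
C=np.array([.600,.134]);d=np.array([-.054,-.9985]); P=C+.215*d
print(P, proj(T,[*P,.068]),proj(S,[*P,.068]))
a=cv2.imread('pics/t5.png'); b=cv2.imread('pics/s5.png')
f=lambda i,x,y,w,h:cv2.resize(i[y:y+h,x:x+w],None,fx=5,fy=5,interpolation=cv2.INTER_CUBIC)
cv2.imwrite('pics/c5.png',np.vstack([f(a,200,175,130,60),f(b,235,185,130,60)]))
E
```

```text
t 16.9 pos [ 575.78 -285.78  462.21] w 47.89 yaw -3.22 toolF [ 0.62 -0.19  0.26] worldF [-0.16  0.62 -0.26] M [-0.079 -0.     0.109] j6 -29.4
[ 0.58839   -0.0806775] [[306.5524092 219.4467449]] [[262.25482207 223.73821947]]
```

View pics/c5.png

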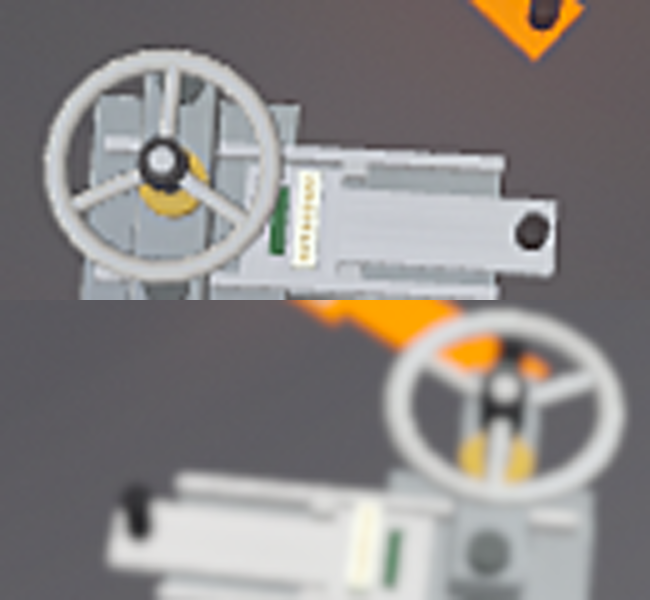

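Run:
```python
from h import *
def fit(c,f,z,C0):
    g=cv2.imread('pics/'+f,0).astype(np.float32); C=np.array([*C0,z]); 
    for _ in range(3):
        pts=[]
        for a in np.radians(np.arange(0,360,3)):
            rs=np.arange(.050,.071,.0005); e=np.array([np.cos(a),np.sin(a),0])
            uv=proj(c,[C+q*e for q in rs]).astype(np.float32)
            v=cv2.remap(g,uv[:,0][None],uv[:,1][None],cv2.INTER_CUBIC)[0]; w=np.clip(v-165,0,None)
            if w.max()>15: pts.append(((w*rs).sum()/w.sum()*e+C)[:2])
        p=np.array(pts); s=np.linalg.lstsq(np.c_[2*p,np.ones(len(p))],(p**2).sum(1),rcond=None)[0]; C=np.array([*s[:2],z])
    return C[:2],np.sqrt(s[2]+s[:2]@s[:2])
def angle(f,z,C):
    g=cv2.imread('pics/'+f,0).astype(np.float32); A=np.arange(0,360,.5); acc=0
    for q in np.arange(.022,.05,.002):
        uv=proj(T,[[C[0]+q*np.cos(np.radians(a)),C[1]+q*np.sin(np.radians(a)),z] for a in A]).astype(np.float32)
        acc=acc+cv2.remap(g,uv[:,0][None],uv[:,1][None],cv2.INTER_CUBIC)[0]
    sm=lambda x,k:np.convolve(np.r_[x[-k:],x,x[:k]],np.ones(2*k+1)/(2*k+1),'valid')
    acc3=sm(acc,6).reshape(3,240).sum(0); return A[acc3.argmax()]
T,S=load('top'),load('scene')
for f0 in '05':
    for z in(.185,.19,.1974):
        a,ra=fit(T,f't{f0}.png' if f0=='5' else 'top0.png',z,(.599,.134)); b,rb=fit(S,f's{f0}.png' if f0=='5' else 'scene0.png',z,(.599,.134))
        print(f0,z,a.round(4),b.round(4),'diff mm',np.round(1e3*(a-b),1),round(ra,4),round(rb,4),'spoke',angle('t5.png' if f0=='5' else 'top0.png',z,a))
```

```text
0 0.185 [0.5999 0.1359] [0.5986 0.1337] diff mm [1.4 2.2] 0.0598 0.06 spoke 114.0
0 0.19 [0.599  0.1354] [0.6022 0.1334] diff mm [-3.2  2. ] 0.0596 0.0598 spoke 114.0
0 0.1974 [0.5976 0.1345] [0.6076 0.133 ] diff mm [-9.9  1.5] 0.0594 0.0594 spoke 114.0
5 0.185 [0.6018 0.1373] [0.5907 0.1343] diff mm [11.1  2.9] 0.0602 0.0603 spoke 115.0
5 0.19 [0.6009 0.1367] [0.5942 0.134 ] diff mm [6.6 2.7] 0.06 0.06 spoke 115.0
5 0.1974 [0.5995 0.1359] [0.5997 0.1336] diff mm [-0.2  2.3] 0.0598 0.0597 spoke 115.0
```

Rim triangulation puts the wheel at 197.2 mm, against 197.4 mm at the top stop and about 186.5 mm at the start. The carrier's post and shoulders are at the predicted end position, and nothing is being touched.

```bash
python3 -c "
from h import *
print(r.hand_in())"
```

```text
the job is handed in; nothing more can be done
None
```

The press is released and the carrier is drawn out to its end stops. I handed the job in at about 17 s of the 72 s allowed, with the arm well clear.

**Handwheel:** I gripped the hub and turned it anticlockwise while rising with the spindle. The torque read at the wrist was about 0.3 Nm until roughly 125° of turn. At the stop it rose to 0.85 Nm (about 14 N at the rim) and the grip slipped. At every reading, side and vertical forces stayed under about 6 N, and even the stop torque is below the 24 N mount limit.

**Carrier:** I drew it out by the post with 3–4 N of drag. It met the stops at under 1 cm/s after about 76 mm, with a peak reading of about 9 N, and I let it go there.

**Last checks:**
- **Wheel height:** the two camera views put the rim at about 197.2 mm, against 197.4 mm at the top stop.
- **Carrier position:** the post is within a pixel or two of its predicted end position, and the shoulders are at the stops with the connector clear of the ram.
- **Disagreement:** the wheel's turn came out as about 121° from the spokes, about 128° from the rise in the pictures, and 124° from the hand's rise. I take this as measurement error plus the slip at the stop.
- **Not measured:** I did not measure the strain at the crosshead itself; I judged it only from the wrist forces.

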